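Flip the bolt's status flag

ROBOT

A 6-joint arm with a two-finger parallel gripper is mounted at the origin on the work surface; the furniture and walls round the work are solid. World frame = base frame: x ahead of the robot, y to its left, z up, the work surface at z = 0. Lengths are in mm, angles in rad, forces in N, time in s.
With the tool pointing down it reaches from about 350 to 975 mm from the base axis. Payload 7.1 kg.
Tool frame: the origin (TCP) lies at the very end of the fingers, on their centre line; the grasp point (between the pads) lies 19 mm behind it; y points along the fingers, x is the direction in which the jaws open and shut, and the axes are right-handed (so a half turn about y gives the same grasp; the last joint's range is limited). The gripper opens to 88 mm and grips with 3 to 60 N. Pads are 20 mm wide; open, the fingers measure 115 mm over their backs; the gripper's body (75 mm by 178 mm) begins 61 mm behind the grasp point.
Start: joints at [1.158, 0.423, 1.63, -0, 1.089, -0.019], TCP at [239.78, 577.157, 222.675] pointing down, gripper open.
Joint ranges: [-3, 3], [-0.9, 2.11], [0.09, 2.58], [-1.31, 4.45], [0.11, 2.69], [-2.54, 2.54]. Speed limits (rad/s): [2.39, 2.39, 3.01, 3.14, 3.14, 3.14].

INTERFACE

Orientations are given as a rotation vector (axis times angle).
In Python, from workcell import ctrl gives the robot as it stands. The module is installed in compiled form; this text tells all that it offers.
- The arm moves only by the tool carry_out, never from a script. Its arguments are lists of equal length, an entry for each row: "delta_pos": the shift along the tool's x, y, z in cm, a list of three; "rotation": the turn, a rotation vector about the tool's x, y, z in rad, a list of three. In form: {"delta_pos": [[dx, dy, dz], ...], "rotation": [[wx, wy, wz], ...]}. A call has 1 to 12 rows; each row is the pose to reach, as a shift and turn from the pose commanded when the call began, along the tool's axes at that moment; what a row does not reach only later rows make up. A row lasts 1/12 s, in which the tool goes at most 41.7 mm and 7.16 degrees, less where a joint would pass 70% of its speed; a pose out of reach is approached as far as the arm can. A call with a gripper value outside its range is refused whole. "hand" is the closure in counts, from 0 (fully open) to 255 (shut), set as the call begins (left out, the last holds). The fingers move at their own pace and stop on an object; the grip force is fixed at half the most. Time passes only in rows, so rows that repeat a pose let the fingers close. It gives the time, the measured TCP pose, the force and the opening at its end, in the units of the state.
- ctrl.get_obs(): the state, without advancing time (a new reading comes with each control period).
- ctrl.get_image(name): name is "scene" or "top" or "wrist"; returns the picture (420x560x3 uint8, red, green, blue); there is no depth.
- ctrl.camera_info(name): a dict with "fov_y" (degrees; the focal length in pixels is half the picture's height over the tangent of half this angle, whatever the lens; pixels are square), "cx", "cy" (the principal point, pixels), "R" (3x3) and "t" (3): a world point X has camera coordinates R X + t; the wrist camera has in their place "T_tool_cam" (4x4, takes a point from camera to tool coordinates, whose origin is the TCP and whose axes are the tool frame's). Camera axes: x right, y down, z forward; pixel columns grow to the right and rows downward; lengths in mm; the calibration is good to about 2 mm. A picture is of the moment at which its call begins: read the wrist's pose just before it. camera_info takes no time and is no camera call.
- ctrl.close_job(): hands the job in, once; it reports no verdict.
The state is a dict: "t": time; "qpos": joint angles; "qvel": joint speeds; "joint_torque": joint torques, N m; "ee_pos": TCP position; "orientation": TCP orientation; "ft_force": force on the tool from outside, world axes, zero at the start; "moment": the same for the moment, N m; "width": finger opening in mm.
Only numpy, scipy, OpenCV 4.12 (cv2) and the standard library are available. Lean on these libraries where they do the work, as an engineer would, in place of code of your own. Each camera call takes 0.05 s, during which the arm holds its last target.

TASK

The bolt has passed inspection: at the stand whose tray holds the bolt, flip the hinged flag right over its pivot, until it lies down flat on the far side with the face that has two raised bars up. Push it gently with the fingertips (pressing the short thumb tab down raises the blade; the stiff hinge holds it wherever you leave it, so push it all the way home), without gripping it. Leave the other two flags, the parts in the trays and everything else on the bench as they are.

Things in the scene. Friction and masses are not known exactly. Their poses are not given: they have to be found in the camera images.
- stand_bolt: Fixed flag stand whose tray holds the threaded bolt; all three stands are alike. Dark steel base plate 110x136x6 mm; on its left half a tray with a 12 mm high rim, on its right half two posts that carry the flag. Origin: centre of the plate's underside, on the worktop. Axes: x roughly away from the robot, y along the hinge pin, roughly to the robot's left, z up. Yaw within 0.35 rad of 0.
- flag_bolt_hinge (a point): Centre of the hinge pin of that stand's flag, at (0, -27, 78) mm in the stand's frame; it does not move. The pin is 11 mm thick, along the stand's y. The flag hangs between two posts at y = +-30.5 mm from here, 4 mm thick, 16 mm long in x, 5 mm higher than the pin's axis; nothing is under the flag but the base plate.
- flag_bolt_end (a point): Middle of the free edge of that flag's blade, 80 mm from the hinge axis. The blade is a flat plate 50 mm wide (along the pin) and 5 mm thick.
- flag_bolt_tab (a point): Middle of the outer edge of that flag's thumb tab, 48 mm from the hinge axis, straight opposite the blade. The tab is 26 mm wide and 5 mm thick, in one plane with the blade.
- flag_bolt (a joint): Flag angle, rad. 0: blade level towards the stand's -x (robot's side), raised-ring face up; pi/2: blade upright, tab straight down; pi: blade level towards +x, two-bar face up. Solid stops at 0 and pi. The hinge is stiff (0.045 N m, 1 to 5 N at a fingertip): the flag stays at any angle. Starts at 0 to 0.2.
- stand_nut: Fixed flag stand whose tray holds the small brown hex nut; all three stands are alike. Dark steel base plate 110x136x6 mm; on its left half a tray with a 12 mm high rim, on its right half two posts that carry the flag. Origin: centre of the plate's underside, on the worktop. Axes: x roughly away from the robot, y along the hinge pin, roughly to the robot's left, z up. Yaw within 0.35 rad of 0.
- flag_nut_hinge (a point): Centre of the hinge pin of that stand's flag, at (0, -27, 78) mm in the stand's frame; it does not move. The pin is 11 mm thick, along the stand's y. The flag hangs between two posts at y = +-30.5 mm from here, 4 mm thick, 16 mm long in x, 5 mm higher than the pin's axis; nothing is under the flag but the base plate.
- flag_nut_end (a point): Middle of the free edge of that flag's blade, 80 mm from the hinge axis. The blade is a flat plate 50 mm wide (along the pin) and 5 mm thick.
- flag_nut_tab (a point): Middle of the outer edge of that flag's thumb tab, 48 mm from the hinge axis, straight opposite the blade. The tab is 26 mm wide and 5 mm thick, in one plane with the blade.
- flag_nut (a joint): Flag angle, rad. 0: blade level towards the stand's -x (robot's side), raised-ring face up; pi/2: blade upright, tab straight down; pi: blade level towards +x, two-bar face up. Solid stops at 0 and pi. The hinge is stiff (0.045 N m, 1 to 5 N at a fingertip): the flag stays at any angle. Starts at 0 to 0.2; leave it.
- stand_tube: Fixed flag stand whose tray holds the short square tube offcut; all three stands are alike. Dark steel base plate 110x136x6 mm; on its left half a tray with a 12 mm high rim, on its right half two posts that carry the flag. Origin: centre of the plate's underside, on the worktop. Axes: x roughly away from the robot, y along the hinge pin, roughly to the robot's left, z up. Yaw within 0.35 rad of 0.
- flag_tube_hinge (a point): Centre of the hinge pin of that stand's flag, at (0, -27, 78) mm in the stand's frame; it does not move. The pin is 11 mm thick, along the stand's y. The flag hangs between two posts at y = +-30.5 mm from here, 4 mm thick, 16 mm long in x, 5 mm higher than the pin's axis; nothing is under the flag but the base plate.
- flag_tube_end (a point): Middle of the free edge of that flag's blade, 80 mm from the hinge axis. The blade is a flat plate 50 mm wide (along the pin) and 5 mm thick.
- flag_tube_tab (a point): Middle of the outer edge of that flag's thumb tab, 48 mm from the hinge axis, straight opposite the blade. The tab is 26 mm wide and 5 mm thick, in one plane with the blade.
- flag_tube (a joint): Flag angle, rad. 0: blade level towards the stand's -x (robot's side), raised-ring face up; pi/2: blade upright, tab straight down; pi: blade level towards +x, two-bar face up. Solid stops at 0 and pi. The hinge is stiff (0.045 N m, 1 to 5 N at a fingertip): the flag stays at any angle. Already flipped, 2.95 to pi; leave it.
- bolt: Loose steel bolt, 24x80x28 mm, lying lengthwise in its stand's tray. Origin: centre of its underside, 6 mm above the worktop.
- nut: Loose brown hex nut, 35x30x16 mm, flat in its stand's tray. Origin: centre of its underside.
- tube: Loose rusty square tube offcut, 25x90x25 mm, lying lengthwise in its stand's tray. Origin: centre of its underside.
- tape_measure: Bystander: tape measure, 39x90x62 mm, standing on the worktop to the left. Origin: centre of its underside.
- weld_magnet: Bystander: flat triangular welding magnet, 82x104x16 mm, behind the stands. Origin: centre of its underside.
- loose_nut: Bystander: larger, pale hex nut, 42x36x18 mm, on the bare worktop to the near right. Origin: centre of its underside.

How it is judged (in metres and radians):
On the way:
1. the bolt's flag has been raised to upright (value of joint flag_bolt above 1.5 rad).
At the end, for the whole second after the job is handed in: The flag of the bolt's stand lies flipped and at rest, within about 0.2 rad (11 degrees) of level on the far side; the ends of the other two flags are within 20 mm and the three parts in the trays within 25 mm of where they started (value of joint flag_bolt above 2.94 rad and velocity of joint flag_bolt between -0.05 and 0.05 rad/s and distance of each of flag_nut_end, flag_tube_end from where it was at the start of the episode below 0.02 m and distance of each of bolt, nut, tube from where it was at the start of the episode below 0.025 m); the robot touches nothing.
It fails at once if a part in a tray was moved more than 25 mm, lifted or carried (distance of any of bolt, nut, tube from where it was at the start of the episode above 0.025 m).
It fails at once if another stand's flag was turned (distance of any of flag_nut_end, flag_tube_end from where it was at the start of the episode above 0.02 m).
It fails at once if something lying round the stands was moved more than 30 mm (distance of any of tape_measure, weld_magnet, loose_nut from where it was at the start of the episode above 0.03 m).
It fails at once if the flag was gripped or forced on its way over (more than 30 N from the fingers while short of home) (value of joint flag_bolt below 3 rad and contact force between the fingers and flag_bolt above 30 N).
It fails at once if the flag was forced hard against its stop (more than 80 N) (contact force between the fingers and flag_bolt above 80 N).
It also fails if it takes over 43 s, if anything falls off the work surface, if the arm or the gripper's body presses on something with over 40 N, if the wrist force passes 120 N, or if a joint passes its speed limit or range.

## Working session

There is one attempt and no reset: what is moved stays moved. The work goes in short steps, Python scripts to look and compute and a tool call to move; the robot and the scene stay as the last step left them, time stands still between calls to the robot, and variables do not carry over. Pictures are saved under pics/ and viewed, and the job is handed in when it is done.

Besides the shell and the picture viewer there is one more tool, called after "Emit:" as a command line: name --argument value ..., lists and objects as JSON in quotes. carry_out: Moves the arm, as the interface text tells. Its arguments: {"type":"object","properties":{"delta_pos":{"type":"array","items":{"type":"array","items":{"type":"number"}}},"rotation":{"type":"array","items":{"type":"array","items":{"type":"number"}}},"hand":{"type":"number"}},"required":["delta_pos","rotation"]}

```bash
mkdir -p pics
python3 - <<'E'
from workcell import ctrl
import cv2
for n in("scene","top"):
    cv2.imwrite(f"pics/{n}0.png",ctrl.get_image(n)[:,:,::-1])
    print(n,ctrl.camera_info(n))
print(ctrl.camera_info("wrist"))
print(ctrl.get_obs())
E
```

```text
scene {'fov_y': 48.06878291769393, 'cx': 282.929010436891, 'cy': 214.10094021895574, 'R': array([[ 0.48555703, -0.87378462,  0.02710727],
       [-0.33218138, -0.21309591, -0.91882842],
       [ 0.80863459,  0.43713907, -0.3937252 ]]), 't': array([-123.32927645,  294.9801331 , 1049.0885608 ])}
top {'fov_y': 43.76356135846513, 'cx': 280.22521543445555, 'cy': 208.50817876585572, 'R': array([[ 0.044018  , -0.99902824,  0.00223476],
       [-0.97716148, -0.0435198 , -0.20799391],
       [ 0.20788905,  0.00697176, -0.97812757]]), 't': array([ 152.67131371,  553.60344232, 1394.19796026])}
{'fov_y': 68.59868152007894, 'cx': 278.08198450087815, 'cy': 212.75159285161902, 'T_tool_cam': array([[ 9.99999667e-01, -5.24407934e-04,  6.25286585e-04,
        -2.81605229e-01],
       [-7.40022162e-04, -2.59702133e-01,  9.65688487e-01,
        -1.61985416e+02],
       [-3.44026445e-04, -9.65688628e-01, -2.59702435e-01,
         6.98859359e+01],
       [ 0.00000000e+00,  0.00000000e+00,  0.00000000e+00,
         1.00000000e+00]])}
{'t': 0.1, 'qpos': array([ 1.15802414e+00,  4.23750718e-01,  1.63058487e+00, -1.58342982e-05,
        1.08858703e+00, -1.89963244e-02]), 'qvel': array([-0.00061304, -0.00142536, -0.0030834 , -0.00122489,  0.00128754,
        0.00082761]), 'joint_torque': array([-3.23135791e-04, -5.45619392e+01, -2.74323606e+01,  6.44279947e-02,
        1.87827501e-02,  3.44116458e-06]), 'ee_pos': array([239.58268955, 576.73242657, 221.99925925]), 'orientation': array([-1.37088592, -0.91361963,  0.91545239]), 'ft_force': array([ 0.6971914 ,  0.01171032, -0.40939325]), 'moment': array([-0.00922607,  0.03306272,  0.01405641]), 'width': 87.74381255707509}
```

View pics/scene0.png

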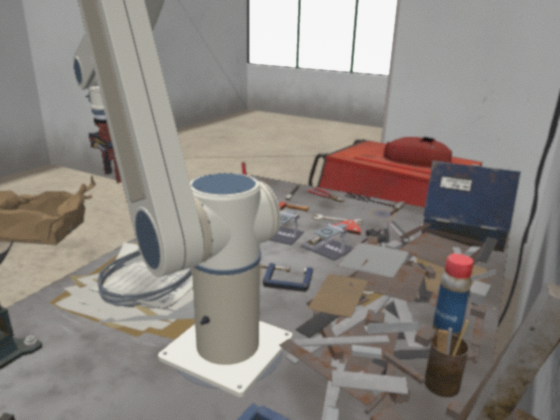

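View pics/top0.png

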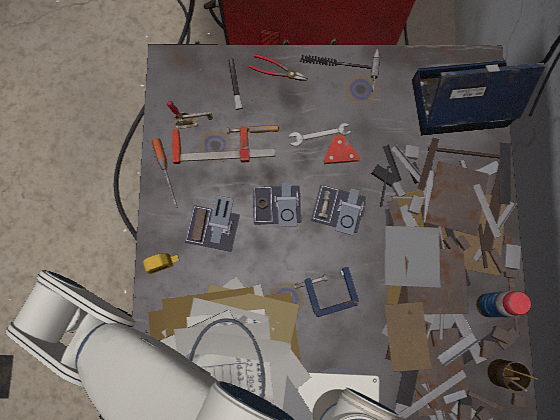

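Run:
```python
import cv2
a=cv2.imread("pics/top0.png")[160:260,170:380]
cv2.imwrite("pics/crop0.png",cv2.resize(a,None,fx=3.8,fy=3.8,interpolation=cv2.INTER_CUBIC))
```

```text
(no output)
```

View pics/crop0.png

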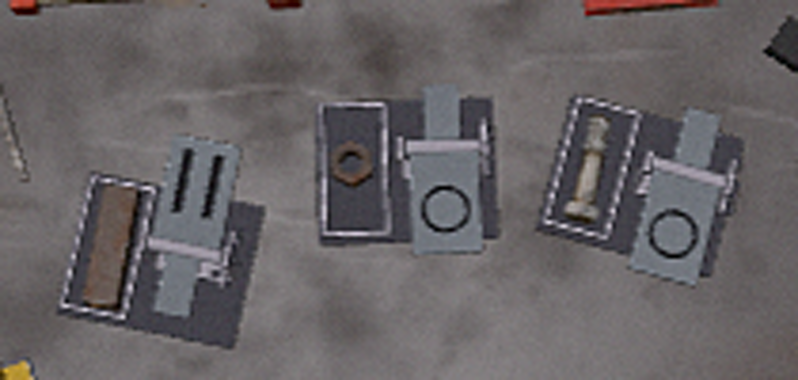

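The bolt is in the right-hand stand: plate corners in the crop at about (573,95), (743,138), (712,278) and (538,232), hinge pin near (686,172), ring face up. Next I fit the stand's pose.

```bash
cat > h.py <<'E'
import numpy as np
from workcell import ctrl
from scipy.spatial.transform import Rotation as Ro
def cam(n):
    c=ctrl.camera_info(n); f=210/np.tan(np.radians(c['fov_y']/2)); return c,f
def ray(n,u,v,z):
    c,f=cam(n); d=c['R'].T@np.array([(u-c['cx'])/f,(v-c['cy'])/f,1]); o=-c['R'].T@c['t']
    return o+d*(z-o[2])/d[2]
def proj(n,X):
    c,f=cam(n); p=c['R']@X+c['t']; return np.array([c['cx']+f*p[0]/p[2],c['cy']+f*p[1]/p[2]])
def cr(x,y): return x/3.8+170,y/3.8+160
E
python3 - <<'E'
from h import *
from scipy.optimize import least_squares
px=[(573,95),(743,138),(712,278),(538,232)]
loc=np.array([(55,68,6),(55,-68,6),(-55,-68,6),(-55,68,6)])
W=np.array([ray("top",*cr(*p),6) for p in px]);print(W.round(1))
for i in range(4): print(np.linalg.norm(W[i]-W[(i+1)%4]))
def tf(q,l): 
    return Ro.from_rotvec([0,0,q[2]]).apply(l)+[q[0],q[1],0]
s=least_squares(lambda q:(tf(q,loc)-W)[:,:2].ravel(),[800,-200,0]);q=s.x;print(q,s.fun.round(1))
for n,l in (("hinge top",(0,-27,83)),("tab",(48,-27,80)),("end th0",(-80,-27,80)),("end .2",(-78.4,-27,78+16))):
    p=proj("top",tf(q,np.array(l,float)));print(n,((p-[170,160])*3.8).round(),tf(q,np.array(l,float)).round(1))
o=ctrl.get_obs();print(Ro.from_rotvec(o['orientation']).as_matrix().round(3))
E
```

```text
[[632.4  62.6   6. ]
 [604.4 -67.7   6. ]
 [495.4 -45.5   6. ]
 [524.7  86.    6. ]]
133.31216974419135
111.26487402026571
134.78952987959624
110.27754215538336
[ 5.64208571e+02  8.86458517e+00 -2.12104839e-01] [-0.1  1.1 -0.7 -1.5  0.8 -0.5  0.1  0.9]
hinge top [690. 172.] [558.5 -17.5  83. ]
tab [704. 111.] [605.4 -27.6  80. ]
end th0 [664. 279.] [480.3  -0.7  80. ]
end .2 [667. 274.] [481.9  -1.   94. ]
[[ 0.384 -0.001 -0.923]
 [ 0.923 -0.001  0.384]
 [-0.001 -1.     0.   ]]
```

```bash
cat >> h.py <<'E'
Q=np.array([564.2,8.9,-0.212])
def S(x,z): # stand x, tip z -> world (on flag centre line)
    c,s=np.cos(Q[2]),np.sin(Q[2]); return np.array([Q[0]+c*x+s*27,Q[1]+s*x-c*27,z])
def stand(p):
    c,s=np.cos(Q[2]),np.sin(Q[2]); d=p[:2]-Q[:2]; return np.array([c*d[0]+s*d[1],-s*d[0]+c*d[1],p[2]])
def go(pts):
    o=ctrl.get_obs(); R=Ro.from_rotvec(o['orientation'])
    for p in pts: print((R.inv().apply(S(*p)-o['ee_pos'])/10).round(2))
    Rt=np.array([[-np.sin(Q[2]),0,-np.cos(Q[2])],[np.cos(Q[2]),0,-np.sin(Q[2])],[0,-1,0]])
    print('rot',(R.inv()*Ro.from_matrix(Rt)).as_rotvec().round(3),'stand',stand(o['ee_pos']).round(1),'F',o['ft_force'].round(1),'t',o['t'],'w',o['width'].round(1))
E
python3 -c "
from h import *
go([(37,222),(0,222)])"
```

```text
[-41.97   0.06 -55.89]
[-42.64   0.06 -52.25]Traceback (most recent call last):
  File "<string>", line 3, in <module>
    go([(37,222),(0,222)])
    ~~^^^^^^^^^^^^^^^^^^^^
  File "h.py", line 21, in go
    print('rot',(R.inv()*Ro.from_matrix(Rt)).as_rotvec().round(3),'stand',stand(o['ee_pos']).round(1),'F',o['ft_force'].round(1),'t',o['t'],'w',o['width'].round(1))
                                                                                                                                                ^^^^^^^^^^^^^^^^
AttributeError: 'float' object has no attribute 'round'
```

```bash
sed -i "s/o\['width'\].round(1)/round(o['width'],1)/" h.py; python3 -c "
from h import *
go([(37,222)])"
```

```text
[-41.97   0.06 -55.89]
rot [-0.    -0.182 -0.001] stand [-436.8  486.8  222. ] F [ 0.7  0.  -0.4] t 0.1 w 87.7
```

Emit:
carry_out --delta_pos '[[-2.3,0,-3],[-4.6,0,-6],[-6.9,0,-9.2],[-9.2,0,-12.3],[-11.5,0,-15.4],[-13.8,0,-18.4],[-16.1,0,-21.5],[-18.4,0,-24.5],[-20.7,0,-27.5],[-23,0,-30.6],[-25.3,0,-33.7],[-27.6,0,-36.7]]' --rotation '[[0,-0.02,0],[0,-0.04,0],[0,-0.06,0],[0,-0.08,0],[0,-0.1,0],[0,-0.12,0],[0,-0.14,0],[0,-0.16,0],[0,-0.182,0],[0,-0.182,0],[0,-0.182,0],[0,-0.182,0]]' --hand 255

```text
t: 1.1
ee_pos: [473.3, 179.6, 222.6]
orientation: [-1.302, -1.052, 1.052]
ft_force: [0.9, 0.6, -0.4]
width: 11.3
```

```bash
python3 -c "
from h import *
go([(37,222)])"
```

```text
[-17.48   0.06 -16.17]
rot [-0.  0. -0.] stand [-124.8  147.7  222.6] F [ 0.9  0.6 -0.4] t 1.1 w 11.3
```

Emit:
carry_out --delta_pos '[[-2.5,0,-2.3],[-5,0,-4.6],[-7.5,0,-6.9],[-10,0,-9.2],[-12.5,0,-11.5],[-15,0,-13.8],[-17.5,0,-16.2],[-17.5,0,-16.2],[-17.5,0,-16.2]]' --rotation '[[0,0,0],[0,0,0],[0,0,0],[0,0,0],[0,0,0],[0,0,0],[0,0,0],[0,0,0],[0,0,0]]'

```text
t: 1.85
ee_pos: [594.6, -25.1, 222.1]
orientation: [-1.302, -1.049, 1.05]
ft_force: [0.1, -0.6, -0.6]
width: 0.3
```

Run:
```python
from h import *
import cv2
go([(37,222)])
o=ctrl.get_obs();im=ctrl.get_image("wrist")[:,:,::-1].copy()
c=ctrl.camera_info("wrist");f=210/np.tan(np.radians(c['fov_y']/2))
T=np.eye(4);T[:3,:3]=Ro.from_rotvec(o['orientation']).as_matrix();T[:3,3]=o['ee_pos']
M=np.linalg.inv(T@c['T_tool_cam'])
cc,ss=np.cos(Q[2]),np.sin(Q[2])
for l in [(55,68,6),(55,-68,6),(-55,-68,6),(-55,68,6),(0,-27+32.5,83),(0,-27-32.5,83),(48,-27,80.5),(-80,-27,80.5)]:
    X=np.array([Q[0]+cc*l[0]-ss*l[1],Q[1]+ss*l[0]+cc*l[1],l[2],1]);p=(M@X)
    u=(c['cx']+f*p[0]/p[2],c['cy']+f*p[1]/p[2]);print(l,np.round(u))
    cv2.drawMarker(im,(int(round(u[0])),int(round(u[1]))),(0,255,0),0,8,1)
cv2.imwrite("pics/w1.png",im)
```

```text
[-0.02  0.01 -0.02]
rot [-0.001 -0.003 -0.   ] stand [ 36.8 -26.8 222.1] F [ 0.1 -0.6 -0.6] t 1.85 w 0.3
(55, 68, 6) [354. 202.]
(55, -68, 6) [246. 203.]
(-55, -68, 6) [243. 111.]
(-55, 68, 6) [359. 110.]
(0, 5.5, 83) [311. 165.]
(0, -59.5, 83) [245. 165.]
(48, -27, 80.5) [278. 212.]
(-80, -27, 80.5) [278.  77.]
```

View pics/w1.png

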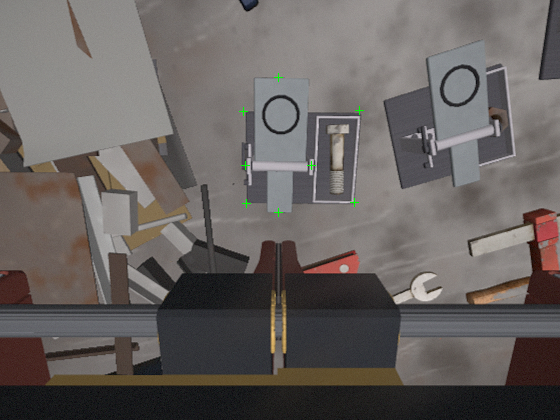

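The projected stand model lands on the image (tab end (278,212), blade end (278,77), plate corners matching). Now descend onto the tab.

Emit:
carry_out --delta_pos '[[0,3,0],[0,6,0],[0,9,0],[0,12,0],[0,13,0],[0,13.5,0],[0,14,0],[0,14.4,0],[0,14.8,0],[0,15.2,0],[0,15.2,0]]' --rotation '[[0,0,0],[0,0,0],[0,0,0],[0,0,0],[0,0,0],[0,0,0],[0,0,0],[0,0,0],[0,0,0],[0,0,0],[0,0,0]]'

```text
t: 2.82
ee_pos: [594.9, -23.6, 71.0]
orientation: [-1.303, -1.053, 1.051]
ft_force: [1.1, 0.8, 1.8]
width: 0.7
```

```bash
python3 -c "
from h import *
go([(36,53),(36,50)])"
```

```text
[-0.17  1.8   0.09]
[-0.17  2.1   0.09]
rot [0.001 0.    0.   ] stand [ 36.9 -25.3  71. ] F [1.1 0.8 1.8] t 2.8167 w 0.7
```

Emit:
carry_out --delta_pos '[[-0.1,0.4,0],[-0.15,0.8,0],[-0.15,1.2,0.1],[-0.15,1.6,0.1],[-0.15,2.0,0.1],[-0.15,2.1,0.1],[-0.15,2.1,0.1]]' --rotation '[[0,0,0],[0,0,0],[0,0,0],[0,0,0],[0,0,0],[0,0,0],[0,0,0]]'

```text
t: 3.4
ee_pos: [592.7, -25.0, 49.0]
orientation: [-1.301, -1.051, 1.052]
ft_force: [0.5, -0.7, 0.4]
width: 0.3
```

```bash
python3 -c "
from h import *
import cv2
go([(36,200)])
cv2.imwrite('pics/w2.png',ctrl.get_image('wrist')[:,:,::-1])"
```

```text
[ 1.00e-02 -1.51e+01 -8.00e-02]
rot [-0.001  0.    -0.   ] stand [ 35.  -27.1  49. ] F [ 0.5 -0.7  0.4] t 3.4 w 0.3
```

View pics/w2.png

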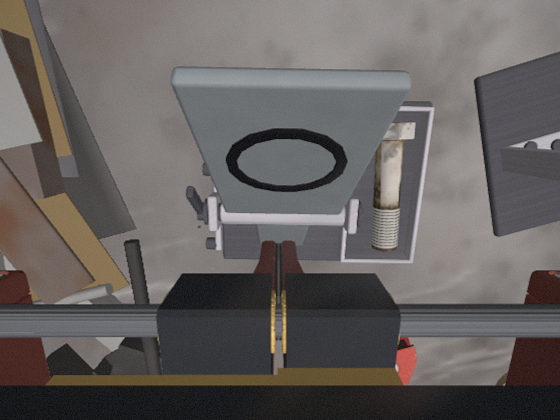

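The blade stands at about 49° (its far edge at row 75, 230 px wide, gives z≈138). Now lift, go to the near side, and come down in front of the blade.

Emit:
carry_out --delta_pos '[[0,-3,0],[0,-6.5,0],[0,-10,0],[0,-13.5,0],[0,-15.3,1],[0,-15.3,4],[0,-15.3,7.5],[0,-15.3,11],[0,-15.3,13.5],[0,-12,13.5],[0,-9,13.5],[0,-6.3,13.5]]' --rotation '[[0,0,0],[0,0,0],[0,0,0],[0,0,0],[0,0,0],[0,0,0],[0,0,0],[0,0,0],[0,0,0],[0,0,0],[0,0,0],[0,0,0]]'

```text
t: 4.45
ee_pos: [460.8, 3.6, 112.3]
orientation: [-1.303, -1.053, 1.051]
ft_force: [0.6, -0.1, -0.9]
width: 0.0
```

```bash
python3 -c "
from h import *
go([(-64,112),(-12,112),(8,112)])"
```

```text
[-0.01  0.04 -3.6 ]
[-0.01  0.05 -8.8 ]
[-1.00e-02  5.00e-02 -1.08e+01]
rot [0.002 0.001 0.   ] stand [-100.   -26.9  112.3] F [ 0.6 -0.1 -0.9] t 4.45 w 0.0
```

Emit:
carry_out --delta_pos '[[0,0,-2.5],[0,0,-3.5],[0,0,-4.2],[0,0,-4.9],[0,0,-5.6],[0,0,-6.3],[0,0,-7],[0,0,-7.7],[0,0,-8.4],[0,0,-8.8]]' --rotation '[[0,0,0],[0,0,0],[0,0,0],[0,0,0],[0,0,0],[0,0,0],[0,0,0],[0,0,0],[0,0,0],[0,0,0]]'

```text
t: 5.28
ee_pos: [548.1, -15.3, 112.9]
orientation: [-1.302, -1.052, 1.051]
ft_force: [-1.2, 0.1, 2.1]
width: 0.4
```

```bash
python3 -c "
from h import *
import cv2
go([(-12,112),(13,122.5),(32,105),(40,88)])
cv2.imwrite('pics/w3.png',ctrl.get_image('wrist')[:,:,::-1])"
```

```text
[0.   0.09 0.14]
[ 0.   -0.96 -2.36]
[ 0.    0.79 -4.26]
[ 0.    2.49 -5.06]
rot [0.001 0.    0.   ] stand [-10.6 -27.  112.9] F [-1.2  0.1  2.1] t 5.2833 w 0.4
```

View pics/w3.png

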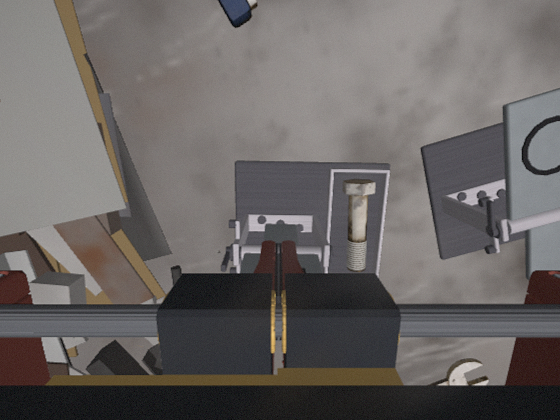

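The blade is about upright with the tab hanging down, pushed from the near side. Continue over along an arc.

Emit:
carry_out --delta_pos '[[0,-0.3,-0.7],[0,-0.6,-1.4],[0,-0.65,-2.1],[0,-0.65,-2.75],[0,-0.4,-3.4],[0,-0.1,-4.0],[0,0.4,-4.5],[0,0.9,-5.0],[0,1.4,-5.3],[0,1.9,-5.5],[0,1.9,-5.5]]' --rotation '[[0,0,0],[0,0,0],[0,0,0],[0,0,0],[0,0,0],[0,0,0],[0,0,0],[0,0,0],[0,0,0],[0,0,0],[0,0,0]]'

```text
t: 6.25
ee_pos: [600.7, -26.7, 92.3]
orientation: [-1.301, -1.051, 1.052]
ft_force: [-0.6, 0.1, 0.3]
width: 0.0
```

```bash
python3 -c "
from h import *
import cv2
go([(45,83),(45,81.5)])
cv2.imwrite('pics/w4.png',ctrl.get_image('wrist')[:,:,::-1])"
```

```text
[ 0.01  0.93 -0.19]
[ 0.01  1.08 -0.19]
rot [-0.001  0.    -0.   ] stand [ 43.2 -27.1  92.3] F [-0.6  0.1  0.3] t 6.25 w 0.0
```

View pics/w4.png

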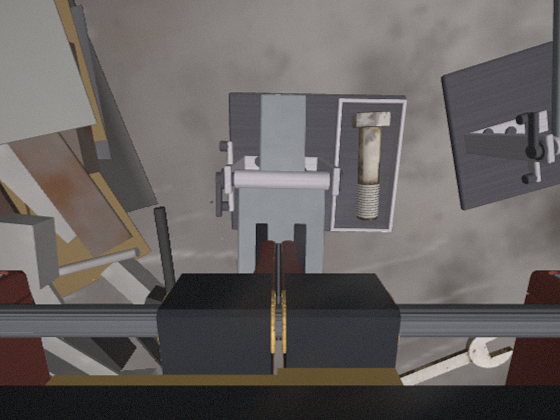

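The flag is over, roughly 13° short of flat, with the two bars showing at (265,230) and (297,230). Now the gentle push home.

Emit:
carry_out --delta_pos '[[0,0.3,-0.2],[0,0.6,-0.2],[0,0.8,-0.2],[0,0.95,-0.2],[0,1.05,-0.2],[0,1.05,-0.2]]' --rotation '[[0,0,0],[0,0,0],[0,0,0],[0,0,0],[0,0,0],[0,0,0]]'

```text
t: 6.8
ee_pos: [602.8, -27.0, 83.1]
orientation: [-1.302, -1.052, 1.052]
ft_force: [0.4, -0.7, 0.4]
width: 0.4
```

```bash
python3 -c "
from h import *
go([(45,80.5)])"
```

```text
[-0.    0.26  0.03]
rot [-0.  0.  0.] stand [ 45.3 -27.   83.1] F [ 0.4 -0.7  0.4] t 6.8 w 0.4
```

Emit:
carry_out --delta_pos '[[0,0.1,0],[0,0.15,0],[0,0.2,0],[0,0.2,0],[0,0.2,0]]' --rotation '[[0,0,0],[0,0,0],[0,0,0],[0,0,0],[0,0,0]]'

```text
t: 7.22
ee_pos: [602.8, -27.0, 81.2]
orientation: [-1.302, -1.052, 1.052]
ft_force: [0.2, -0.1, 0.3]
width: -0.0
```

Emit:
carry_out --delta_pos '[[0,-2,0],[0,-5,0],[0,-8,0],[0,-11,0],[0,-14,0],[0,-14,-4],[0,-14,-8],[0,-14,-10],[0,-14,-10],[0,-14,-10]]' --rotation '[[0,0,0],[0,0,0],[0,0,0],[0,0,0],[0,0,0],[0,0,0],[0,0,0],[0,0,0],[0,0,0],[0,0,0]]'

```text
t: 8.05
ee_pos: [700.4, -48.2, 220.3]
orientation: [-1.301, -1.051, 1.052]
ft_force: [-0.3, -1.0, 0.0]
width: 0.4
```

Run:
```python
from h import *
import cv2
go([(45,83)])
o=ctrl.get_obs();im=ctrl.get_image("wrist")[:,:,::-1].copy()
c=ctrl.camera_info("wrist");f=210/np.tan(np.radians(c['fov_y']/2))
T=np.eye(4);T[:3,:3]=Ro.from_rotvec(o['orientation']).as_matrix();T[:3,3]=o['ee_pos']
M=np.linalg.inv(T@c['T_tool_cam'])
cc,ss=np.cos(Q[2]),np.sin(Q[2])
for a,col in ((np.pi,(0,255,0)),(2.94,(0,0,255))):
  for yy in(-52,-2):
    for r in (80,-48):
      X=np.array([-r*np.cos(a)-2.5*np.sin(a),0,78+r*np.sin(a)-2.5*np.cos(a)])
      y=yy if r>0 else -27+(yy+27)*26/50
      P=np.array([Q[0]+cc*X[0]-ss*y,Q[1]+ss*X[0]+cc*y,X[2],1]);p=M@P
      u=(c['cx']+f*p[0]/p[2],c['cy']+f*p[1]/p[2]);cv2.drawMarker(im,(int(round(u[0])),int(round(u[1]))),col,0,8,1)
cv2.imwrite("pics/w5.png",im)
t=ctrl.get_image("top")[:,:,::-1];cv2.imwrite("pics/t5.png",cv2.resize(t[160:260,170:380],None,fx=3.8,fy=3.8,interpolation=cv2.INTER_CUBIC))
```

```text
[1.000e-02 1.374e+01 1.000e+01]
rot [-0.001 -0.    -0.   ] stand [145.2 -27.1 220.3] F [-0.3 -1.   0. ] t 8.05 w 0.4
```

View pics/w5.png

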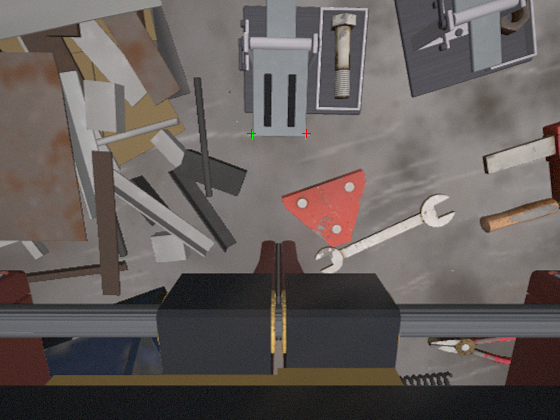

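View pics/t5.png

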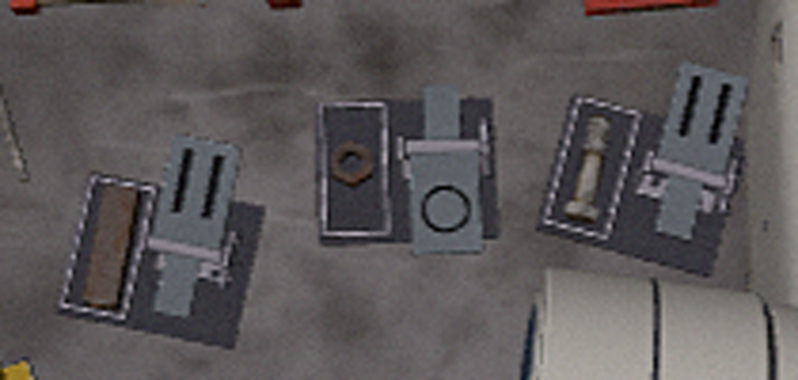

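The flag lies flat with both bars up. The fingertips got down to z = 81 mm over the blade, which puts it within a degree or two of its stop. The other flags and the parts look unmoved, so I'm handing in.

```bash
python3 -c "
from h import *
print(ctrl.close_job())"
```

```text
the job is handed in; nothing more can be done
None
```

I flipped the bolt stand's flag over to the far side, where it lies flat with the two-bar face up, and handed the job in at about 8 s. I pressed the thumb tab down with closed fingertips until the blade stood at about 49°. Then I pushed the blade over from the near side and pressed it down gently, without gripping it.

**Flag angle:** The fingertips got down to z = 81.2 mm about 45–55 mm out along the blade. The blade's top face when level should be at 80.5 mm, so the flag should be within 1–2° of its stop; the limit is about 11°. In the last wrist picture the blade's end matches the model, but that view can't tell level from 2.94 rad, so the angle rests on the fingertip height.

**Forces:** The readings I took between moves stayed under about 3 N. I never saw a clear rise in force against the stop.

**Everything else:** In the last top picture the other two flags and the bolt, nut and tube look as they did at the start. In the last wrist picture the welding magnet looks undisturbed. I didn't recheck the tape measure or the loose nut up close, though the arm's path stayed away from both. The gripper was about 140 mm above the flag and clear of everything at the end.

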